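Index the drilling stop to the next hole

ROBOT

A 6-joint arm with a two-finger parallel gripper is mounted at the origin on the work surface. World frame = base frame: x ahead of the robot, y to its left, z up, the work surface at z = 0. Lengths are in m, angles in rad, forces in N, time in s.
With the tool pointing down it reaches from about 0.35 to 0.975 m from the base axis. Payload 4.9 kg.
Tool frame: the origin (TCP) lies on the centre line of the jaws, within the pads' length; the fingertips stand manip.tip_reach ahead of it and the grasp point (between the pads) is the TCP (manip.tip_reach is the distance from the TCP to the fingertips, in m); z points along the fingers, y is the line along which they close (so a half turn about z gives the same grasp; the last joint's range is limited). The gripper opens to 85 mm and grips with 20 to 120 N. Pads are 22 mm wide; open, the fingers measure 114 mm over their backs; the gripper's body (76 mm by 85 mm) begins 54 mm behind the grasp point. The pads swing forward as they close: fully open they stand 13 mm farther back than shut.
Start: joints at [-1.456, 0.053, 1.613, -0, 1.476, -0.119], TCP at [0.145, -0.608, 0.25] pointing down, gripper open.
Joint ranges: [-3.01, 3.01], [-1.01, 2.22], [0.06, 2.58], [-1.02, 4.17], [0.09, 2.62], [-3.14, 3.14]. Speed limits (rad/s): [2.57, 2.57, 3.14, 3.14, 3.14, 3.14].

INTERFACE

Orientations are given as a unit quaternion [w, x, y, z].
In Python, from plant import manip gives the robot as it stands. The module is installed in compiled form; this text tells all that it offers.
- The arm moves only by the tool move_arm, never from a script. Its argument "rows" is a list of rows, each a list of 7 numbers: the shift along the tool's x, y, z in cm, then the turn, a rotation vector about the tool's x, y, z in degrees, then the opening, from -1 (shut) to 1 (fully open). In form: [[tx, ty, tz, ax, ay, az, jaw], ...]. A call has 1 to 20 rows; each row shifts and turns the commanded pose from where the row before left it, along the tool's axes as they then stand; what a row does not reach is not made up. A row lasts 1/12 s, in which the tool goes at most 41.7 mm and 7.16 degrees, less where a joint would pass 70% of its speed; a pose out of reach is approached as far as the arm can. A call is refused whole if a number of a shift passes 4.17 or a number of a turn 7.16, either way. A call with a gripper value outside its range is refused whole. The fingers move at their own pace and stop on an object; the grip force is fixed at half the most. Time passes only in rows, so rows that do not move let the fingers close. It gives the time, the measured TCP pose, the force, the opening and the grip force at its end, in the units of the state.
- manip.state(): the state, without advancing time (a new reading comes with each control period).
- manip.grab_frame(name): name is "side" or "top" or "wrist"; returns a dict with "img" (384x512x3 uint8, blue, green, red), "mtx" (3x3 intrinsics, pixels), "R" (3x3) and "t" (3): a world point X has camera coordinates R X + t. Camera axes: x right, y down, z forward; pixel columns grow to the right and rows downward; lengths in m; the calibration is good to about 2 mm. A picture is of the moment at which its call begins. There is no depth.
- manip.job_done(): hands the job in; it is judged then, once.
The state is a dict: "time": time; "joint_pos": joint angles; "joint_vel": joint speeds; "joint_efforts": joint torques, N m; "tool_pos": TCP position; "tool_rot": TCP orientation; "contact_force": force on the tool from outside, world axes, zero at the start; "ft_torque": the same for the moment, N m; "gripper_width": opening from 0.0 (shut) to 1.0 (fully open); "grasp_force": force on a finger pad.
Only numpy, scipy, OpenCV 4.12 (cv2) and the standard library are available. Lean on these libraries where they do the work, as an engineer would, in place of code of your own. Each camera call takes 0.05 s, during which the arm holds its last target. There are 200 camera calls.

TASK

First press the green reset button of the piece counter fully down and let it spring back up. Then take the red knob of the stop's lock plunger, pull it up, slide the blue section to the next hole on the side of the yellow marker, and let the pin go fully home in that hole. Finish while still gripping the knob with the pin home: do not let go of it, and leave the loose things on the bench alone.

Things in the scene. Friction and masses are not known exactly. Their poses are not given: they have to be found in the camera images.
- rail: The fixed drilling stop: a grey bed 110 mm (x) by 360 mm (y) and 12 mm thick, lying on the bench, with an aluminium tube 40 mm wide and 340 mm long along its y axis, its top face 58 mm above the bench, with five holes 13 mm across at y = -100, -50, 0, 50 and 100 mm. Origin: centre of the bed's underside; z up. Turned by up to 0.4 rad about z.
- section (a joint): Position (m) along the rail's +y of the blue sliding section (52 mm wide, 70 mm long, top 66 mm above the bench; its steel stop plate reaches 71 mm to the rail's -x side, 62 mm high). 0 at the start, pin in the middle hole; at +0.05 or -0.05 the pin is over the next hole. Friction 1.5 N; it moves only while the pin is out of a hole; travel +-0.1.
- plunger (a joint): How far (m) the plunger is pulled up: 0 = pin fully home (11 mm deep in a hole), 0.016 = end of travel. It is sprung down: 4.5 N at 0, 7 N at the top. The round-ended pin (8 mm thick) is clear of the hole above 0.011; let go between holes it rests on the tube at 0.011.
- knob: The red knob on top of the plunger, on a thin black boss in the middle of the section: a stem 24 mm across and 26 mm tall, with a rim 31 mm across and 6 mm thick on top (33 mm tall in all). Origin: centre of its underside, 91 mm above the bench when the pin is home; z up. Nothing else on the section is higher than 88 mm. It moves with the section and the plunger.
- knob_grip (a point): Middle of the knob's stem, 14 mm above its underside and 105 mm above the bench when the pin is home: the point to grip between the fingers. The fingers fit round it from above in any direction.
- pin_tip (a point): Lower end of the steel pin, under the middle of the knob, 47 mm above the bench when home.
- marker_yellow: Yellow block 22 x 28 mm, 26 mm tall, standing on the bed beside the tube on the rail's +x side, level with the hole that the pin must go to (the same y along the rail, +50 or -50 mm). Fixed. Origin: centre of its underside; its y axis is along the rail.
- marker_white: White block of the same size, fixed beside the next hole on the other side, which is not wanted.
- counter: Fixed white piece counter, a box 80 mm (x) by 110 mm (y) and 50 mm tall with a dark display and the green button on top. Origin: centre of its underside.
- reset_button (a joint): How far (m) the green button is pressed: 0 = up, 0.006 = fully down, which takes 5 N. It springs back.
- reset_button_top (a point): Centre of the green button's top face, 28 mm across, 72 mm above the bench when up; it is pressed straight down. It stands out of a black collar 44 mm across and 62 mm above the bench.
- offcut: Loose wooden offcut 40 x 90 x 18 mm lying beside the rail on its -x side; leave alone.
- screwdriver: Loose screwdriver, 170 mm long, orange handle, lying to the left of the rail; leave alone.
- tin: Loose open tin of screws 66 x 80 x 28 mm, on the rail's +x side; leave alone.
- spool: Loose black spool 60 mm across and 40 mm tall, on the rail's +x side; leave alone.
- oil: Loose white plastic bottle with a red cap, 44 mm across and 110 mm tall, standing beyond the counter; leave alone.

How it is judged:
By the outcome, as a careful person would: the job done as asked, in the order asked, and still so for the second after the job is handed in, while the arm keeps its last pose, push and grip.
It also fails if it takes over 40 s, if anything falls off the work surface, if the arm or the gripper's body presses on something with over 40 N, if the wrist force passes 120 N, or if a joint passes its speed limit or range.

## Working session

There is one attempt and no reset: what is moved stays moved. The work goes in short steps, Python scripts to look and compute and a tool call to move; the robot and the scene stay as the last step left them, time stands still between calls to the robot, and variables do not carry over. Pictures are saved under pics/ and viewed, at most 10 in all, crops included, and the job is handed in when it is done.

Besides the shell and the picture viewer there is one more tool, called as name(argument=value, ...) on one line, values as JSON. move_arm: Moves the arm, as the interface text tells. Its arguments: {"type":"object","properties":{"rows":{"type":"array","items":{"type":"array","items":{"type":"number"}}}},"required":["rows"]}

```bash
mkdir -p pics; python3 - <<'E'
from plant import manip
import cv2
for n in ("side","top"):
    f=manip.grab_frame(n); cv2.imwrite(f"pics/{n}0.png",cv2.resize(f["img"],(800,600),interpolation=cv2.INTER_CUBIC))
    print(n,f["mtx"].tolist(),f["R"].round(4).tolist(),f["t"].round(4).tolist())
print(manip.state(),manip.tip_reach)
E
```

```text
side [[379.2559832966362, 0.0, 255.12008995710184], [0.0, 379.2559832966362, 196.374923621975], [0.0, 0.0, 1.0]] [[0.8789, -0.4767, -0.0155], [-0.3801, -0.6804, -0.6266], [0.2881, 0.5566, -0.7792]] [-0.496, 0.2834, 0.8132]
top [[373.03391526845223, 0.0, 253.34621061325493], [0.0, 373.03391526845223, 188.87442467211724], [0.0, 0.0, 1.0]] [[0.008, -0.9999, -0.0066], [-0.9963, -0.0074, -0.0853], [0.0852, 0.0073, -0.9963]] [0.0365, 0.5963, 1.1493]
{'time': 0.1, 'joint_pos': array([-1.45596006e+00,  5.32487741e-02,  1.61419829e+00, -4.09259073e-06,
        1.47601190e+00, -1.18972517e-01]), 'joint_vel': array([ 0.00129669, -0.00327049, -0.00185625, -0.00089293, -0.00066696,
        0.00237552]), 'joint_efforts': array([ 7.30137763e-04, -3.94899809e+01, -3.71361530e+01, -5.92051174e-05,
        3.93461072e-03, -8.05514055e-07]), 'tool_pos': array([ 0.14475541, -0.60744108,  0.24918717]), 'tool_rot': array([-9.33153853e-04,  9.93174005e-01,  1.16638435e-01, -1.07051543e-07]), 'contact_force': array([ 0.23303594, -0.84155702,  0.27811354]), 'ft_torque': array([ 0.01338512, -0.03625678,  0.03482115]), 'grasp_force': 0.0, 'gripper_width': 1.0002616574799004} 0.019
```

View pics/side0.png

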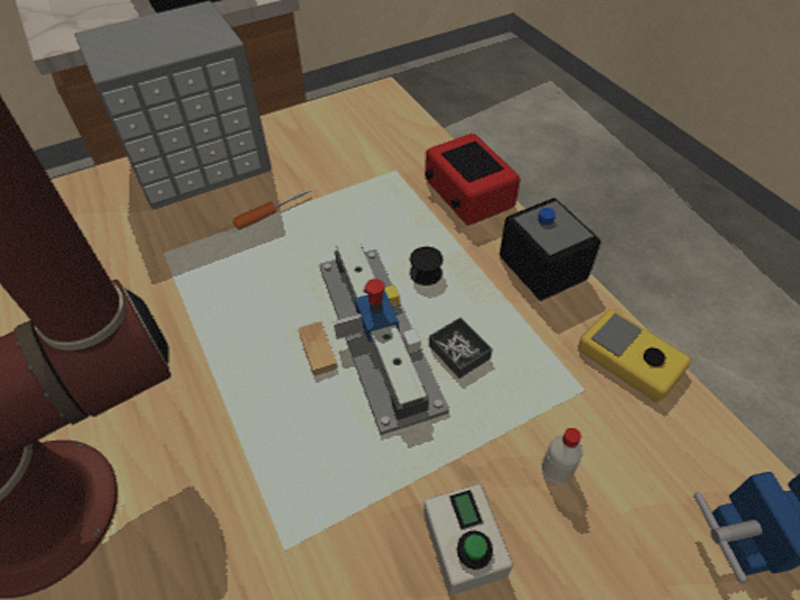

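View pics/top0.png

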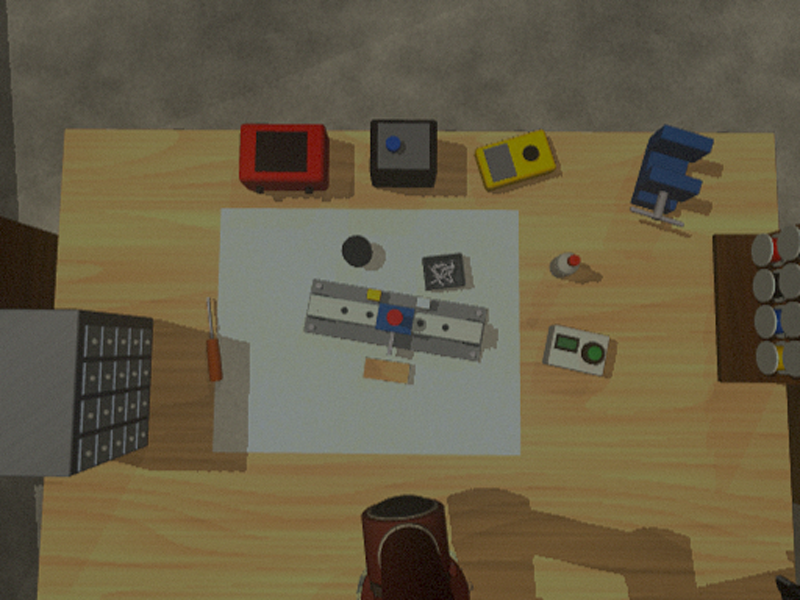

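The side view shows the red knob top near (375,286), the yellow marker at (392,295) and the green button at (476,546). In the top view the knob is at (395,317), the yellow marker at (375,295) on the world +y side, the white marker at (424,303) and the button at (593,352). I'll enlarge these for exact pixels.

```bash
python3 - <<'E'
from plant import manip
import cv2, numpy as np
S={n:manip.grab_frame(n)["img"] for n in("side","top")}
def crop(n,c,r,w=40,h=30): # native px centre, x10
    x0,y0=c-w//2,r-h//2
    im=cv2.resize(S[n][y0:y0+h,x0:x0+w],(400,300),interpolation=cv2.INTER_CUBIC)
    im=cv2.convertScaleAbs(im,alpha=1.6)
    for k in range(0,w,10): cv2.putText(im,str(x0+k),(k*400//w,10),0,.35,(255,0,255)); cv2.line(im,(k*400//w,0),(k*400//w,300),(255,0,255),1)
    for k in range(0,h,10): cv2.putText(im,str(y0+k),(0,k*300//h+10),0,.35,(255,0,255)); cv2.line(im,(0,k*300//h),(400,k*300//h),(255,0,255),1)
    return im
cv2.imwrite("pics/c1.png",np.vstack([np.hstack([crop("side",240,187),crop("side",305,350)]),np.hstack([crop("top",253,203,80,60),crop("top",379,225)])]))
E
```

```text
(no output)
```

View pics/c1.png

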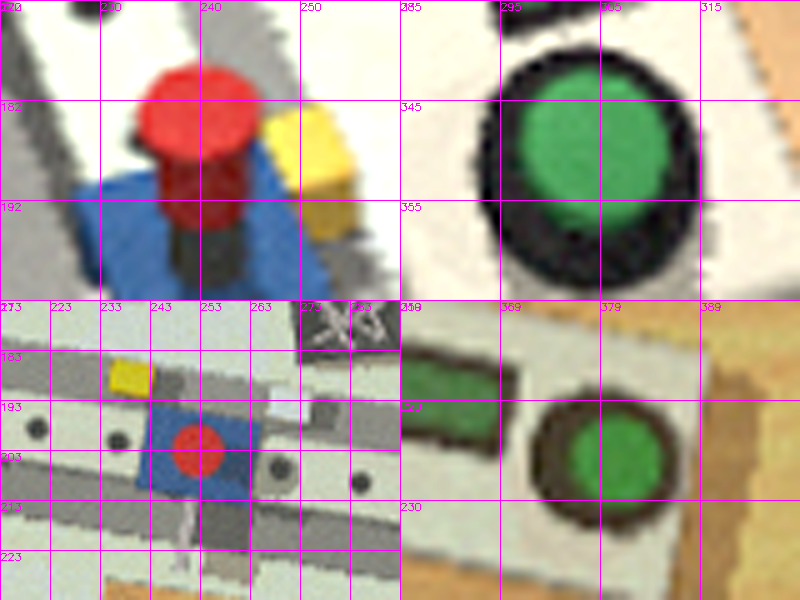

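The crops give knob top centre at side (239.4,182.7) and top (252.2,202.6), and button top at side (304,346.7) and top (380.1,225.3). The tube holes in the top view are at (219.9,198.1), (236.1,200.7), (268.5,206.1) and (284.5,209.1). Yellow is to the left, i.e. world +y.

```bash
cat >h.py <<'E'
import numpy as np
from plant import manip
from scipy.optimize import least_squares
from scipy.spatial.transform import Rotation as Ro
def pix(f,X): p=f["mtx"]@(f["R"]@X+f["t"]); return p[:2]/p[2]
def tri(obs): # [(frame,(u,v))]
    s=least_squares(lambda X:np.concatenate([pix(f,X)-p for f,p in obs]),[.5,0,.1]); return s.x,np.sqrt(np.mean(s.fun**2))
def ray(f,p,z):
    d=f["R"].T@np.linalg.solve(f["mtx"],[*p,1]); c=-f["R"].T@f["t"]; return c+d*(z-c[2])/d[2]
def tool():
    s=manip.state(); q=s["tool_rot"]; return s["tool_pos"],Ro.from_quat(np.r_[q[1:],q[0]]),s
E
python3 - <<'E'
from h import *
S=manip.grab_frame("side");T=manip.grab_frame("top");W=manip.grab_frame("wrist")
for n,a,b in(("knob",(239.4,182.7),(252.2,202.6)),("btn",(304,346.7),(380.1,225.3))): print(n,tri([(S,a),(T,b)]))
print("knobray",ray(T,(252.2,202.6),.124),"btnray",ray(T,(380.1,225.3),.072))
H=np.array([ray(T,p,.058) for p in((219.9,198.1),(236.1,200.7),(268.5,206.1),(284.5,209.1))]);print(H.round(4))
d=H[0]-H[3];print("mid",H.mean(0),"yaw",np.arctan2(-d[0],d[1]),"len",np.linalg.norm(d))
p,R,s=tool();print(p,R.as_matrix().round(3))
b=tri([(S,(304,346.7)),(T,(380.1,225.3))])[0]
print("wrist cam in tool:",R.inv().apply(-W["R"].T@W["t"]-p),R.inv().apply(W["R"].T[:,2]))
print("to btn, tool axes",R.inv().apply(b-p)*100)
E
```

```text
knob (array([0.54779735, 0.0433671 , 0.12458354]), np.float64(0.0354563935255598))
btn (array([ 0.48578609, -0.33746114,  0.07860967]), np.float64(0.05658843982661795))
knobray [0.54797252 0.04331645 0.124     ] btnray [ 0.48546568 -0.33952318  0.072     ]
[[ 0.5642  0.1429  0.058 ]
 [ 0.5566  0.0932  0.058 ]
 [ 0.5409 -0.0058  0.058 ]
 [ 0.5321 -0.0546  0.058 ]]
mid [0.5484493  0.04391931 0.058     ] yaw -0.16098771103352272 len 0.200034845769798
[ 0.14479431 -0.60785369  0.25000524] [[ 0.973  0.232 -0.   ]
 [ 0.232 -0.973  0.001]
 [ 0.    -0.    -1.   ]]
wrist cam in tool: [ 0.07980335  0.00024856 -0.12411268] [-3.11125502e-01 -4.09385193e-04  9.50368747e-01]
to btn, tool axes [ 39.43541377 -18.39334355  17.15146447]
```

move_arm(rows=[[2.2,-1.02,0,0,0,0,-1],[2.2,-1.02,0,0,0,0,-1],[2.2,-1.02,0,0,0,0,-1],[2.2,-1.02,0,0,0,0,-1],[2.2,-1.02,0,0,0,0,-1],[2.2,-1.02,0,0,0,0,-1],[2.2,-1.02,0,0,0,0,-1],[2.2,-1.02,0,0,0,0,-1],[2.2,-1.02,0,0,0,0,-1],[2.2,-1.02,0,0,0,0,-1],[2.2,-1.02,0,0,0,0,-1],[2.2,-1.02,0,0,0,0,-1],[2.2,-1.02,0,0,0,0,-1],[2.2,-1.02,0,0,0,0,-1],[2.2,-1.02,0,0,0,0,-1],[2.2,-1.02,0,0,0,0,-1],[2.1,-1,0,0,0,0,-1],[2.1,-1,0,0,0,0,-1],[0,0,0,0,0,0,-1]])

```text
time: 1.93
tool_pos: [0.488, -0.3361, 0.2503]
tool_rot: [-0.0, 0.993, 0.118, 0.001]
contact_force: [-0.4, 0.2, 0.1]
gripper_width: 0.001
grasp_force: 0.0
```

```bash
python3 - <<'E'
from h import *; import cv2
W=manip.grab_frame("wrist"); p,R,s=tool(); print(p,R.as_matrix().round(3),s["gripper_width"])
print(pix(W,np.array([.4855,-.339,.072])))
cv2.imwrite("pics/w1.png",cv2.resize(W["img"],(800,600)))
E
```

```text
[ 0.48668938 -0.33728292  0.25024103] [[ 0.972  0.235 -0.   ]
 [ 0.235 -0.972  0.   ]
 [-0.    -0.    -1.   ]] 0.0025934788582090283
[256.18279939 181.81228261]
```

View pics/w1.png

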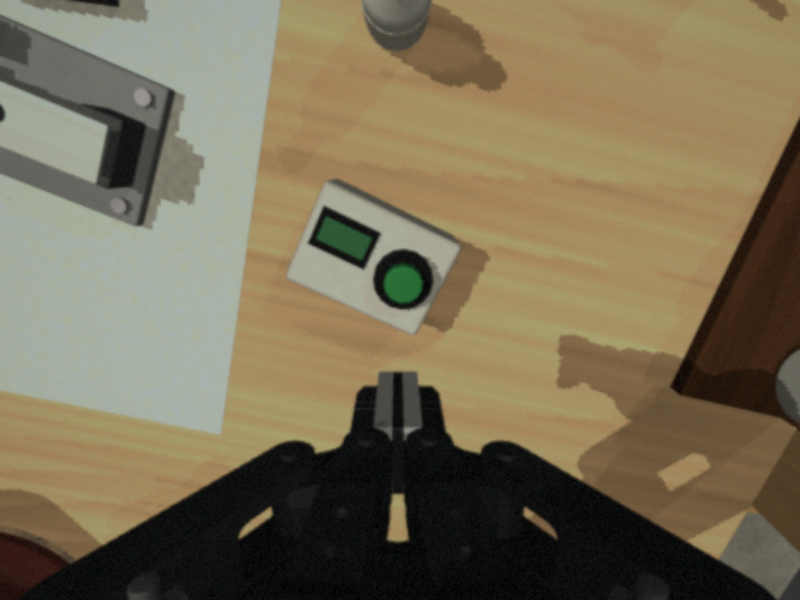

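The button sits at (403,284), within about 1.5 px of the prediction, so I'll press straight down, slowing near contact.

move_arm(rows=[[-0.1,0.15,2.5,0,0,0,-1],[0,0,2.5,0,0,0,-1],[0,0,2.5,0,0,0,-1],[0,0,2.5,0,0,0,-1],[0,0,2.5,0,0,0,-1],[0,0,2,0,0,0,-1],[0,0,0.6,0,0,0,-1],[0,0,0.3,0,0,0,-1],[0,0,0.3,0,0,0,-1],[0,0,0,0,0,0,-1],[0,0,0,0,0,0,-1],[0,0,0,0,0,0,-1]])

```text
time: 2.98
tool_pos: [0.4857, -0.3409, 0.0949]
tool_rot: [0.001, 0.993, 0.117, 0.001]
contact_force: [0.7, 0.3, 1.3]
gripper_width: 0.001
grasp_force: 0.0
```

move_arm(rows=[[0,0,0.2,0,0,0,-1],[0,0,0.2,0,0,0,-1],[0,0,0.2,0,0,0,-1],[0,0,0.1,0,0,0,-1],[0,0,0,0,0,0,-1],[0,0,0,0,0,0,-1],[0,0,0,0,0,0,-1]])

```text
time: 3.57
tool_pos: [0.4856, -0.3406, 0.087]
tool_rot: [0.001, 0.993, 0.117, 0.001]
contact_force: [1.3, -0.9, 3.4]
gripper_width: 0.0
grasp_force: 1.8
```

move_arm(rows=[[0,0,0.1,0,0,0,-1],[0,0,0.1,0,0,0,-1],[0,0,0.1,0,0,0,-1],[0,0,0,0,0,0,-1],[0,0,0,0,0,0,-1],[0,0,0,0,0,0,-1]])

```text
time: 4.07
tool_pos: [0.4856, -0.3407, 0.0849]
tool_rot: [0.001, 0.993, 0.117, 0.0]
contact_force: [-1.2, 0.5, 9.4]
gripper_width: 0.002
grasp_force: 5.1
```

move_arm(rows=[[0,0,0.1,0,0,0,-1],[0,0,0,0,0,0,-1],[0,0,0,0,0,0,-1],[0,0,-0.5,0,0,0,-1],[0,0,-1,0,0,0,-1],[0,0,-2.5,0,0,0,-1],[0,0,-3,0,0,0,-1],[0,0,-3,0,0,0,-1],[0,0,-3,0,0,0,-1],[0,0,-3,0,0,0,-1],[0,0,0,0,0,0,-1]])

```text
time: 4.98
tool_pos: [0.4866, -0.3416, 0.2494]
tool_rot: [0.003, 0.993, 0.117, 0.003]
contact_force: [0.1, -0.2, 1.2]
gripper_width: -0.0
grasp_force: 0.0
```

move_arm(rows=[[1.0,-2.4,0,0,0,0,1],[1.0,-2.4,0,0,0,0,1],[1.0,-2.4,0,0,0,0,1],[1.0,-2.4,0,0,0,0,1],[1.0,-2.4,0,0,0,0,1],[1.0,-2.4,0,0,0,0,1],[1.0,-2.4,0,0,0,0,1],[1.0,-2.4,0,0,0,0,1],[1.0,-2.4,0,0,0,0,1],[1.0,-2.4,0,0,0,0,1],[1.0,-2.4,0,0,0,0,1],[1.0,-2.4,0,0,0,0,1],[1.0,-2.4,0,0,0,0,1],[1.0,-2.4,0,0,0,0,1],[1.1,-2.3,0,0,0,0,1],[0,0,0,0,0,5.7,1],[0,0,0,0,0,5.7,1],[0,0,0,0,0,5.7,1],[0,0,0,0,0,5.6,1],[0,0,0,0,0,0,1]])

```text
time: 6.65
tool_pos: [0.5476, 0.0442, 0.2406]
tool_rot: [0.0, 0.997, -0.082, -0.002]
contact_force: [-0.2, 0.9, -0.3]
gripper_width: 1.002
grasp_force: 0.0
```

```bash
python3 - <<'E'
from h import *; import cv2
W=manip.grab_frame("wrist"); p,R,s=tool(); print(p,R.as_matrix().round(3),s["gripper_width"])
K=np.array([.548,.0435,.124]);print(pix(W,K),"delta tool cm",R.inv().apply(K-[0,0,.019]-p)*100)
cv2.imwrite("pics/w2.png",cv2.resize(W["img"],(800,600)))
E
```

```text
[0.54771915 0.04413188 0.24078184] [[ 0.987 -0.16  -0.003]
 [-0.16  -0.987  0.   ]
 [-0.003  0.    -1.   ]] 1.0014439095644436
[254.59145307 195.73395871] delta tool cm [ 0.08252848  0.05210582 13.57800908]
```

View pics/w2.png

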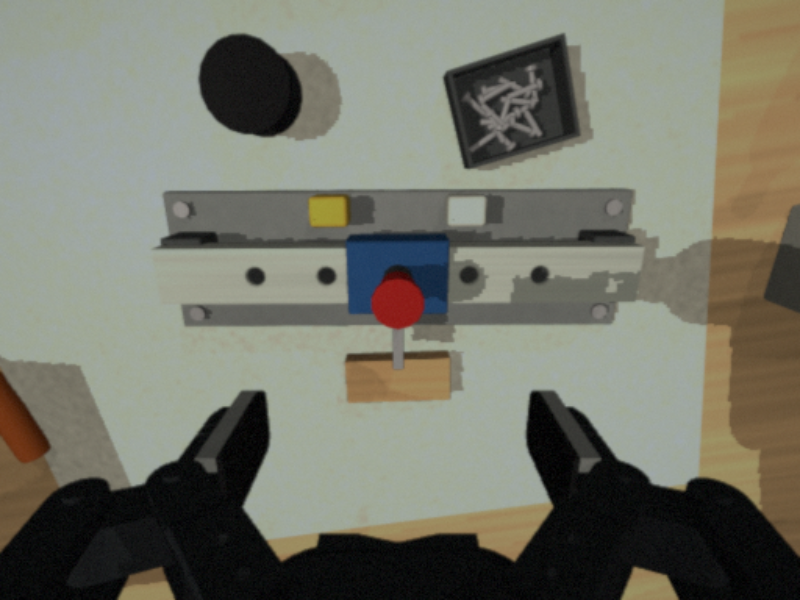

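The knob top is at (397,302), centred between the fingers and about 2.7 px above its prediction (roughly 2 mm more in tool x). The yellow marker is on the left, the tool's -y side. I'll descend and grip.

move_arm(rows=[[0.15,0.03,2,0,0,0,1],[0,0,2.5,0,0,0,1],[0,0,2.5,0,0,0,1],[0,0,2.5,0,0,0,1],[0,0,2,0,0,0,1],[0,0,1,0,0,0,1],[0,0,0.6,0,0,0,1],[0,0,0.4,0,0,0,1],[0,0,0,0,0,0,1],[0,0,0,0,0,0,1]])

```text
time: 7.53
tool_pos: [0.5509, 0.0435, 0.1085]
tool_rot: [-0.0, 0.997, -0.081, 0.001]
contact_force: [0.1, -0.2, 0.2]
gripper_width: 1.001
grasp_force: 0.0
```

move_arm(rows=[[0,0,0,0,0,0,-0.3],[0,0,0,0,0,0,-0.3],[0,0,0,0,0,0,-0.3],[0,0,0,0,0,0,-0.3],[0,0,0,0,0,0,-0.3],[0,0,0,0,0,0,-0.3],[0,0,0,0,0,0,-1],[0,0,0,0,0,0,-1],[0,0,0,0,0,0,-1],[0,0,0,0,0,0,-1],[0,0,0,0,0,0,-1],[0,0,0,0,0,0,-1]])

```text
time: 8.53
tool_pos: [0.5505, 0.0436, 0.108]
tool_rot: [-0.0, 0.997, -0.081, 0.0]
contact_force: [-2.0, -0.3, 5.5]
gripper_width: 0.331
grasp_force: 58.6
```

```bash
python3 - <<'E'
from h import *; import cv2
W=manip.grab_frame("wrist"); p,R,s=tool(); print(p,R.as_matrix().round(3),s["gripper_width"]*85,s["grasp_force"],s["contact_force"])
cv2.imwrite("pics/w3.png",W["img"])
E
```

```text
[0.5504781  0.04354371 0.10793124] [[ 0.987 -0.162  0.001]
 [-0.162 -0.987  0.   ]
 [ 0.001 -0.    -1.   ]] 28.190529473733076 58.647571206092834 [-2.00544009  0.73748296  4.1969366 ]
```

View pics/w3.png

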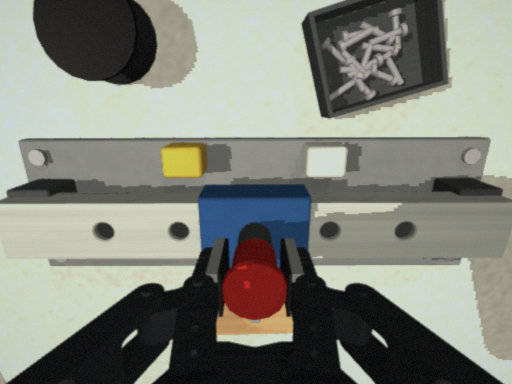

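The pads hold the stem below the rim at (255,285), with 58 N of grip. Now I'll pull up about 13.5 mm.

move_arm(rows=[[0,0,-0.25,0,0,0,-1],[0,0,-0.3,0,0,0,-1],[0,0,-0.3,0,0,0,-1],[0,0,-0.3,0,0,0,-1],[0,0,-0.2,0,0,0,-1],[0,0,0,0,0,0,-1],[0,0,0,0,0,0,-1],[0,0,0,0,0,0,-1]])

```text
time: 9.25
tool_pos: [0.5501, 0.0435, 0.1202]
tool_rot: [-0.0, 0.997, -0.081, 0.0]
contact_force: [4.9, 0.8, -8.0]
gripper_width: 0.333
grasp_force: 59.5
```

move_arm(rows=[[0,0,-0.15,0,0,0,-1],[0,0,0,0,0,0,-1],[0,0,0,0,0,0,-1],[0,-0.3,0,0,0,0,-1],[0,-0.3,0,0,0,0,-1],[0,-0.3,0,0,0,0,-1],[0,-0.3,0,0,0,0,-1],[0,0,0,0,0,0,-1],[0,0,0,0,0,0,-1]])

```text
time: 10.0
tool_pos: [0.5519, 0.0551, 0.1217]
tool_rot: [0.0, 0.997, -0.081, -0.0]
contact_force: [4.8, -0.8, -6.8]
gripper_width: 0.332
grasp_force: 59.6
```

move_arm(rows=[[0.05,-0.35,0,0,0,0,-1],[0.05,-0.35,0,0,0,0,-1],[0,-0.4,0,0,0,0,-1],[0,-0.4,0,0,0,0,-1],[0,-0.4,0,0,0,0,-1],[0,-0.4,0,0,0,0,-1],[0,-0.4,0,0,0,0,-1],[0,-0.4,0,0,0,0,-1],[0,-0.4,0,0,0,0,-1],[0,-0.2,0,0,0,0,-1],[0,0,0,0,0,0,-1],[0,0,0,0,0,0,-1],[0,0,0,0,0,0,-1]])

```text
time: 11.08
tool_pos: [0.5585, 0.0923, 0.122]
tool_rot: [-0.001, 0.997, -0.081, -0.001]
contact_force: [-4.7, 2.0, -7.1]
gripper_width: 0.335
grasp_force: 59.7
```

```bash
python3 - <<'E'
from h import *; import cv2
W=manip.grab_frame("wrist"); p,R,s=tool(); print(p,R.as_matrix().round(3),s["contact_force"])
a=np.array([.161,.987,0]);print("moved mm",(p-[.5501,.0435,0])@a*1000)
cv2.imwrite("pics/w4.png",W["img"])
E
```

```text
[0.55847105 0.09215719 0.12197857] [[ 0.987 -0.162 -0.002]
 [-0.162 -0.987  0.001]
 [-0.002 -0.001 -1.   ]] [-5.22712884  2.04290992 -7.02514747]
moved mm 49.37238095033749
```

View pics/w4.png

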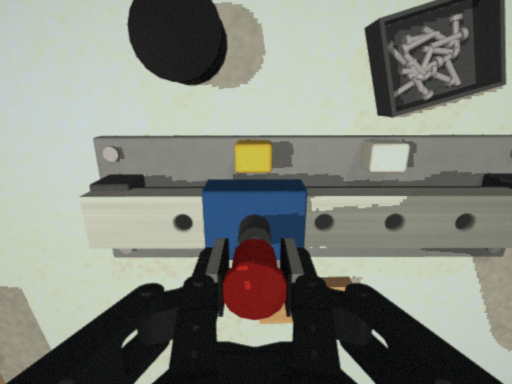

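The section (centre x≈254) now lines up with the yellow marker (254), and it has moved 49.4 mm. I'll nudge it and lower the pin.

move_arm(rows=[[-0.05,-0.05,0,0,0,0,-1],[0,0,0.2,0,0,0,-1],[0,0,0.2,0,0,0,-1],[0,0,0.2,0,0,0,-1],[0,0,0.2,0,0,0,-1],[0,0,0.2,0,0,0,-1],[0,0,0.2,0,0,0,-1],[0,0,0.2,0,0,0,-1],[0,0,0,0,0,0,-1],[0,0,0,0,0,0,-1],[0,0,0,0,0,0,-1]])

```text
time: 12.05
tool_pos: [0.5585, 0.0922, 0.1084]
tool_rot: [0.0, 0.997, -0.081, -0.0]
contact_force: [-5.7, 1.3, -5.3]
gripper_width: 0.329
grasp_force: 59.9
```

move_arm(rows=[[0,0,0.1,0,0,0,-1],[0,0,0.1,0,0,0,-1],[0,0,0,0,0,0,-1],[0,0,0,0,0,0,-1],[0,0,0,0,0,0,-1],[0,0,0,0,0,0,-1]])

```text
time: 12.55
tool_pos: [0.5588, 0.0922, 0.108]
tool_rot: [0.0, 0.997, -0.081, -0.0]
contact_force: [-10.1, 0.5, 2.6]
gripper_width: 0.333
grasp_force: 60.2
```

move_arm(rows=[[-0.1,0,0.1,0,0,0,-1],[0,0,0,0,0,0,-1],[0,0,0,0,0,0,-1],[0,0,0,0,0,0,-1],[0,0,0,0,0,0,-1],[0,0,0,0,0,0,-1]])

```text
time: 13.05
tool_pos: [0.5587, 0.0923, 0.108]
tool_rot: [0.0, 0.997, -0.081, 0.001]
contact_force: [-8.8, 0.4, 4.6]
gripper_width: 0.332
grasp_force: 60.3
```

```bash
python3 - <<'E'
from h import *; import cv2
S=manip.grab_frame("side");W=manip.grab_frame("wrist")["img"]; p,R,s=tool(); print(p,s["contact_force"])
i=cv2.resize(S["img"][130:226,180:308],(512,384),interpolation=cv2.INTER_CUBIC)
cv2.imwrite("pics/end.png",cv2.resize(np.hstack([i,W]),(800,300)))
E
```

```text
[0.55875343 0.09226656 0.10799436] [-8.89863985  0.29079626  4.59467851]
```

View pics/end.png

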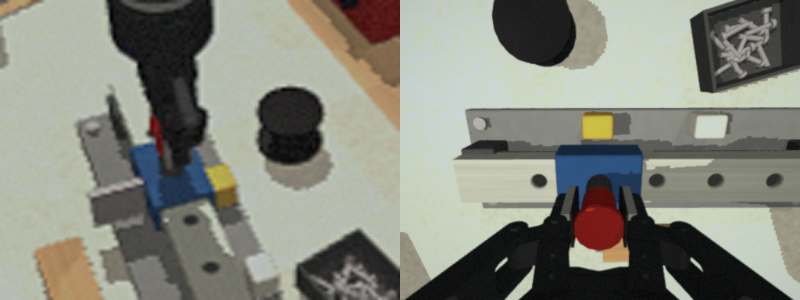

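The section is level with the yellow marker. The knob is back at its home height (TCP 0.108 m, as before the pull), held against the stop and still gripped. I'm handing it in.

```bash
python3 -c "
from plant import manip
print(manip.job_done())"
```

```text
the job is handed in; nothing more can be done
None
```

I pressed the counter's reset button fully down and let it spring back. I then moved the blue section to the hole beside the yellow marker, with the pin fully home and the knob still gripped, and handed the job in at about 13 s; no verdict came back.

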